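Set the microscope's light box for a specimen

ROBOT

A 7-joint arm with a two-finger parallel gripper is mounted at the origin on the work surface. World frame = base frame: x ahead of the robot, y to its left, z up, the work surface at z = 0. Lengths are in mm, angles in rad, forces in N, time in s.
With the tool pointing down it reaches from about 400 to 875 mm from the base axis. Payload 4.4 kg.
Tool frame: the origin (TCP) lies on the centre line of the jaws, within the pads' length; the fingertips stand 19 mm ahead of it and the grasp point (between the pads) is the TCP; z points along the fingers, y is the line along which they close (so a half turn about z gives the same grasp; the last joint's range is limited). The gripper opens to 85 mm and grips with 20 to 120 N. Pads are 22 mm wide; open, the fingers measure 114 mm over their backs; the gripper's body (76 mm by 85 mm) begins 54 mm behind the grasp point. The pads swing forward as they close: fully open they stand 13 mm farther back than shut.
Start: joints at [-1.19, 0.628, 0.038, 1.517, -0.027, 0.996, -0.02], TCP at [280.832, 586.217, 230.313] pointing down, gripper open.
Joint ranges: [-3.06, 3.06], [-0.37, 2.12], [-1.25, 1.32], [0.18, 2.47], [-1.1, 4.24], [0.23, 1.98], [-2.94, 2.94]. Speed limits (rad/s): [2.57, 2.57, 3.14, 3.14, 3.14, 3.14, 3.14].

INTERFACE

Orientations are given as [roll, pitch, yaw] about the fixed x, y, z axes, in that order (R = Rz(yaw) Ry(pitch) Rx(roll)).
In Python, from cell import ctrl, viewer, silhouettes gives the robot as it stands.
- The arm moves only by the shell command python3 -m creep 'ROWS'. ROWS is JSON, a list of rows, each an object with "jaw": the gripper command: -1 is shut, 1 is fully open, values between are in proportion; "xyz": the shift along the tool's x, y, z in mm, a list of three; "angular": the turn, a rotation vector about the tool's x, y, z in rad, a list of three. In form: [{"jaw": jaw, "xyz": [tx, ty, tz], "angular": [rx, ry, rz]}, ...]. A call has 1 to 12 rows; each row is the pose to reach, as a shift and turn from the pose commanded when the call began, along the tool's axes at that moment; what a row does not reach only later rows make up. A row lasts 1/8 s, in which the tool goes at most 62.5 mm and 10.7 degrees, less where a joint would pass 70% of its speed; a pose out of reach is approached as far as the arm can. A call with a gripper value outside its range is refused whole. The fingers move at their own pace and stop on an object; the grip force is fixed at half the most. Time passes only in rows, so rows that repeat a pose let the fingers close. It gives the time, the measured TCP pose, the force, the opening and the grip force at its end, in the units of the state.
- ctrl.read_state(): the state, without advancing time (a new reading comes with each control period).
- viewer.get_image(name): name is "scene" or "top"; returns (picture, depth): 384x512x3 uint8, red, green, blue; 384x512 float32, mm along the optical axis (not along the pixel's ray), 0 where there is no reading.
- viewer.camera_model(name): a dict with "fx", "fy", "cx", "cy" (pixels), "T" (4x4, takes a point from camera to world coordinates). Camera axes: x right, y down, z forward; pixel columns grow to the right and rows downward; lengths in mm; the calibration is good to about 2 mm. A picture is of the moment at which its call begins. camera_model takes no time and is no camera call.
- ctrl.finish_job(): hands the job in; it is judged then, once.
Trained networks look in the newest picture that a camera, given by its name, has taken for a name from the list of things; names that differ only in an ending like _2 or _b are one class to them, and where a whole thing is asked for, a point or a joint stands for the part that bears it (a point fixed in the world has none). Each returns a list of dicts, best first, with "score" (0 to 1); they miss things now and then, are a little off and sometimes report something else, mostly with a low value. They report only what shows in the picture. A call takes as long as a camera call.
- silhouettes(camera, target): "pixels" (384x512 bool, what is visible of it) and "xy" ([column, row] in pixels, amid what is visible of it).
The state is a dict: "clock": time; "qpos": joint angles; "qd": joint speeds; "tau": joint torques, N m; "eef_pos": TCP position; "tool_rot": TCP orientation; "force": force on the tool from outside, world axes, zero at the start; "torque": the same for the moment, N m; "width": finger opening in mm; "gripper_force": force on a finger pad.
Only numpy, scipy, OpenCV 4.12 (cv2) and the standard library are available. Lean on these libraries where they do the work, as an engineer would, in place of code of your own. Each camera call takes 0.05 s, during which the arm holds its last target. There are 200 camera calls.

TASK

Set up the microscope's light box for viewing: turn the bar-shaped lamp selector from off to its middle click position, and turn the smooth ball-shaped brightness knob until its pointer points at the raised tab on the ring around it. The order does not matter; leave the flask, the dish and the slide box standing where they are.

Things in the scene. Friction and masses are not known exactly. Their poses are not given: they have to be found in the camera images.
- light_box: White control box 200 (x) x 320 (y) x 70 mm high, fixed to the bench, grey panel on its flat top. Origin at the centre of its underside, z up, -x is its front, facing the robot, +y its left seen from the robot. The ball knob's upright axis is at y = +80 mm, the selector's at y = -80 mm, both at x = 0.
- ball_knob (a joint): Brightness knob, upright axis, 0 to 4.6 rad between stops, growing CLOCKWISE seen from above. At value v its pointer stands (2.3 - v) rad counter-clockwise from the box's +x. Starts at 0.6 to 1.6; the tab is always farther clockwise, at 2.2 to 3.2. It stays where left (friction 0.16 N m). The polished ball slips if pinched near its top: close across its widest part, 25 N or more.
- ball_center (a point): Centre of the smooth black ball, 44 mm in diameter, on the knob's axis, 44 mm above the panel (114 mm above the bench). Below the ball: neck 18 mm across, then a flat black skirt disc 80 mm across whose top is 7 mm above the panel.
- pointer_tip (a point): Outer end of the straight white pointer (6 mm wide) on the knob's black skirt, 42 mm from the knob's axis, 8 mm above the panel; it turns with the ball.
- index_ring: Flat steel ring 4 mm high, 108 mm across, fixed on the panel around the ball knob, concentric with it; origin on the knob's axis at panel height, z up. It does not move; its +x axis points from the knob's axis through the middle of its one raised tab.
- tab (a point): Top middle of the ring's one raised tab: steel block 14 mm wide, 18 mm long radially, 12 mm above the panel, its middle 55 mm from the knob's axis. The ball knob's pointer must point at it.
- selector (a joint): Lamp selector, upright axis, -0.95 to 0.95 rad, growing COUNTER-CLOCKWISE seen from above. Clicks at +0.87 (off, its start; mark: circle), 0 (middle, the one wanted; mark: long bar) and -0.87 (two dots). Let go within 0.35 rad of a click it springs there (to about 0.05 rad); turning takes about 0.1 N m. At 0 its white line points along the box's +x, away from the robot.
- selector_grip (a point): Point to grip on the selector's axis, 29 mm above the panel (99 mm above the bench). The selector is a black upright bar grip, 44 mm long, 14 mm wide, its top 41 mm above the panel, its lower edge 9 mm above the panel, on a disc 48 mm across.
- selector_tip (a point): Top of the pointing end of the selector's bar (the end with the white line), 22 mm from its axis.
- flask: Bystander: loose stoppered glass flask, 72 mm across, 112 mm high, standing on the bench to the left of the box. Origin at the centre of its underside.
- dish: Bystander: loose flat round dish with lid, 64 mm across, 16 mm high, on the bench to the right of the box. Origin at the centre of its underside.
- slide_box: Bystander: loose closed box for slides, 86 x 51 x 33 mm high, on the bench in front of the light box. Origin at the centre of its underside.

How it is judged:
By the outcome, as a careful person would: the job done as asked, in the order asked, and still so for the second after the job is handed in, with the robot touching nothing.
It also fails if it takes over 58 s, if anything falls off the work surface, if the arm or the gripper's body presses on something with over 40 N, if the wrist force passes 120 N, or if a joint passes its speed limit or range.

## Working session

There is one attempt and no reset: what is moved stays moved. The work goes in short steps, Python scripts to look and compute and a shell command to move; the robot and the scene stay as the last step left them, time stands still between calls to the robot, and variables do not carry over. Pictures are saved under pics/ and viewed, at most 10 in all, crops included, and the job is handed in when it is done.

```bash
mkdir -p pics; ls; python3 - <<'E'
from cell import ctrl,viewer,silhouettes
import cv2,numpy as np
print(ctrl.read_state())
for n in("scene","top"):
    p,d=viewer.get_image(n); cv2.imwrite(f"pics/{n}0.png",p[:,:,::-1]); np.savez(f"{n}0.npz",p=p,d=d)
    m=viewer.camera_model(n); print(n,m)
    for t in("light_box","ball_knob","index_ring","tab","pointer_tip","selector","selector_tip","flask","dish","slide_box"):
        r=silhouettes(n,t)
        print(t,[(round(float(q["score"]),2),np.round(q["xy"]),int(q["pixels"].sum())) for q in r[:2]])
E
```

```text
pics
{'clock': 0.0, 'qpos': array([-1.18980239,  0.62935198,  0.03841277,  1.51837145, -0.02698993,
        0.99630507, -0.0199817 ]), 'qd': array([ 3.28304572e-04, -9.07348907e-05, -1.59866978e-05, -5.37586024e-04,
       -1.31655701e-03,  1.23348362e-03, -1.04014004e-03]), 'tau': array([-2.04949778e-03, -5.63405442e+01,  1.22533556e+00, -1.93442005e+01,
        1.08605289e-02,  1.01827201e-02,  5.96997438e-06]), 'eef_pos': array([280.5376974 , 585.64213955, 229.38367158]), 'tool_rot': array([-3.13967403e+00,  1.70531777e-05,  2.69484604e+00]), 'force': array([ 0.03318679, -0.23536289, -0.21557897]), 'torque': array([ 0.06485102,  0.01364631, -0.00388073]), 'gripper_force': 0.0, 'width': 85.56402231272807}
scene {'fx': 347.7934179473969, 'fy': 347.7934179473969, 'cx': 255.7472764360115, 'cy': 195.22920463724918, 'T': array([[ 7.48285576e-01,  4.36086150e-01, -4.99897556e-01,
         9.88797610e+02],
       [ 6.63304048e-01, -4.80693736e-01,  5.73551456e-01,
        -4.53804971e+02],
       [ 9.82022261e-03, -7.60764354e-01, -6.48953898e-01,
         6.80317075e+02],
       [ 0.0000
[... 804 characters left out ...]
90295e-02,  5.98964786e-03,
         8.39289309e+01],
       [ 3.61175970e-03, -2.05508227e-01, -9.78648723e-01,
         1.05854374e+03],
       [ 0.00000000e+00,  0.00000000e+00,  0.00000000e+00,
         1.00000000e+00]])}
light_box [(0.66, array([290., 228.]), 9570)]
ball_knob [(0.93, array([254., 226.]), 798)]
index_ring [(0.64, array([261., 213.]), 438)]
tab [(0.79, array([269., 217.]), 372)]
pointer_tip [(0.93, array([256., 228.]), 783)]
selector [(0.79, array([320., 226.]), 318)]
selector_tip [(0.65, array([255., 227.]), 784), (0.59, array([315., 226.]), 313)]
flask [(0.93, array([194., 222.]), 567)]
dish [(0.68, array([369., 226.]), 470)]
slide_box [(0.86, array([308., 296.]), 743)]
```

```bash
cat > h.py <<'E'
import numpy as np,cv2
from cell import ctrl,viewer,silhouettes
def cloud(n,d):
    m=viewer.camera_model(n); v,u=np.mgrid[:d.shape[0],:d.shape[1]]
    P=np.stack([(u-m["cx"])/m["fx"]*d,(v-m["cy"])/m["fy"]*d,d],-1)
    return P@m["T"][:3,:3].T+m["T"][:3,3]
def ortho(n,p,z,x0,y0,w,h,s):
    # image: up = +x, left = +y ; (x0,y0) centre, w,h in mm, s px/mm
    m=viewer.camera_model(n); r,c=np.mgrid[:int(h*s),:int(w*s)]
    X=x0+h/2-r/s; Y=y0+w/2-c/s
    Q=(np.stack([X,Y,np.full(X.shape,z)],-1)-m["T"][:3,3])@m["T"][:3,:3]
    u=Q[...,0]/Q[...,2]*m["fx"]+m["cx"]; v=Q[...,1]/Q[...,2]*m["fy"]+m["cy"]
    return cv2.remap(p,u.astype(np.float32),v.astype(np.float32),cv2.INTER_CUBIC)
E
python3 - <<'E'
from h import *
for n in("top","scene"):
    f=np.load(n+"0.npz"); W=cloud(n,f["d"])
    s=silhouettes(n,"light_box")[0]["pixels"]; s=cv2.dilate(s.astype(np.uint8),np.ones((5,5)))>0
    k=s&(abs(W[...,2]-70)<8)&(f["d"]>0)
    print(n,np.median(W[k],0),cv2.minAreaRect(W[k][:,:2].astype(np.float32)))
    k2=(W[...,2]>120)&(f["d"]>0)
    for t in("ball_knob","selector"):
        q=silhouettes(n,t)[0]["pixels"]; w=W[q]; hi=w[(w[:,2]>100)&(w[:,2]<145)]
        print(t,len(hi),hi.mean(0),hi[:,2].max(), cv2.minAreaRect(hi[:,:2].astype(np.float32)))
    for t in("flask","dish","slide_box"):
        q=silhouettes(n,t)[0]["pixels"]; print(t,np.round(np.median(W[q],0)))
    m=k.astype(np.uint8)
f=np.load("top0.npz"); cx,cy=np.median(cloud("top",f["d"])[silhouettes("top","light_box")[0]["pixels"]],0)[:2]
o=ortho("top",f["p"],72,cx,cy,400,300,2); cv2.imwrite("pics/o1.png",o[:,:,::-1]); print(cx,cy)
E
```

```text
top [495.84375253   4.43943546  71.59380379] ((502.7444152832031, 8.930923461914062), (200.50503540039062, 320.4111328125), 7.162634372711182)
ball_knob 260 [490.41870551  88.41130439 129.83192334] 138.89876695687394 ((491.644775390625, 88.18910217285156), (42.54837417602539, 41.03572082519531), 67.8460464477539)
selector 118 [511.66927292 -69.20236425 111.16062748] 115.65720766023014 ((512.0374755859375, -69.72541809082031), (43.655391693115234, 14.095264434814453), 57.66325378417969)
flask [503. 241.  57.]
dish [ 520. -211.   17.]
slide_box [340. -52.  34.]
scene [525.68303142 -20.02546405  69.58988098] ((504.5454406738281, 8.704345703125), (200.84835815429688, 322.34326171875), 7.201668739318848)
ball_knob 181 [502.31443844  77.23103298 121.64954108] 136.5739575624707 ((500.4600830078125, 78.51278686523438), (37.39349365234375, 23.85960578918457), 38.85044479370117)
selector 113 [517.21951222 -73.03687977 107.65819086] 112.36175470985506 ((515.3516235351562, -72.06454467773438), (42.30256652832031, 13.507577896118164), 56.29401779174805)
flask [522. 237.  53.]
dish [ 528. -214.   15.]
slide_box [349. -60.  32.]
496.00527363839666 3.460640270379699
```

View pics/o1.png

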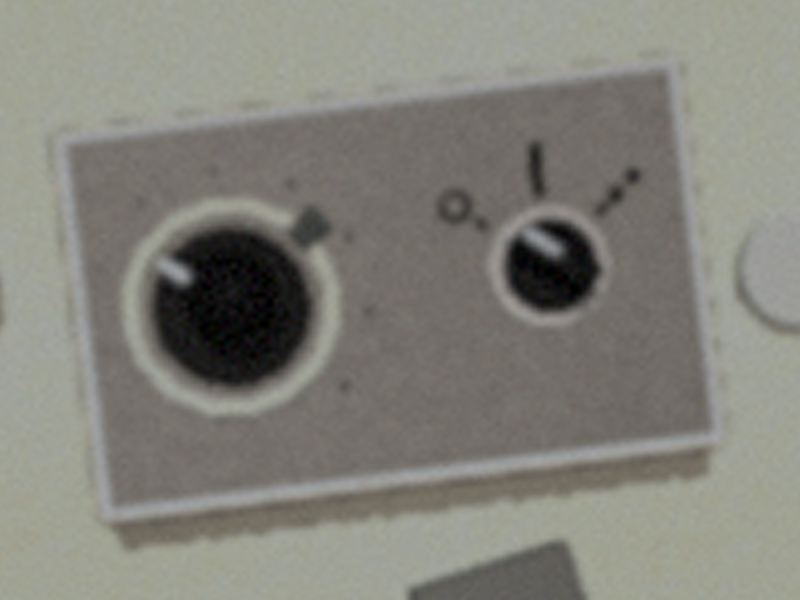

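View pics/scene0.png

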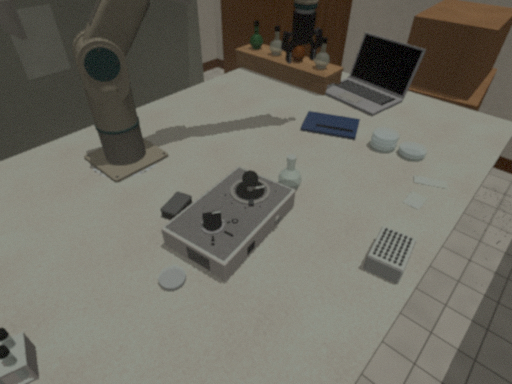

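Top view (2 px/mm ortho): box yaw ≈ 0.125, knob ring centre at (232,306), pointer end at (160,263), tab at (310,227). Selector at (550,265) points at the circle. The scene view agrees, with the flask at (288,179). The pointer needs about 1.86 rad clockwise to reach the tab.

```bash
python3 -m creep '[{"jaw":1,"xyz":[-45,-40,0],"angular":[0,0,0]},{"jaw":1,"xyz":[-90,-79,0],"angular":[0,0,0]},{"jaw":1,"xyz":[-135,-119,0],"angular":[0,0,0]},{"jaw":1,"xyz":[-180,-158,0],"angular":[0,0,0]},{"jaw":1,"xyz":[-225,-198,0],"angular":[0,0,0]},{"jaw":1,"xyz":[-270,-237,0],"angular":[0,0,0]},{"jaw":1,"xyz":[-315,-277,0],"angular":[0,0,0]},{"jaw":1,"xyz":[-360,-316,0],"angular":[0,0,0]},{"jaw":1,"xyz":[-407,-357,20],"angular":[0,0,0]},{"jaw":1,"xyz":[-407,-357,40],"angular":[0,0,0]},{"jaw":1,"xyz":[-407,-357,40],"angular":[0,0,0]}]'
python3 - <<'E'
from h import *
s=ctrl.read_state();print(s["eef_pos"],s["tool_rot"],s["qpos"],s["clock"])
# refine tab / pointer angles from first top picture
f=np.load("top0.npz");p=f["p"];c=np.array([493.6,88.1])
for nm,z,r0,r1 in(("pointer",78,30,40),("tab",82,48,62)):
    o=cv2.GaussianBlur(cv2.cvtColor(ortho("top",p,z,*c,140,140,4),cv2.COLOR_RGB2GRAY),(0,0),3).astype(float)
    a=np.arange(-3.14,3.14,.02);r=np.arange(r0,r1,1.)[:,None]
    X=r*np.cos(a);Y=r*np.sin(a)
    g=cv2.remap(o.astype(np.float32),((70-Y)*4).astype(np.float32),((70-X)*4).astype(np.float32),1).mean(0)
    if nm=="tab": g=-g
    b=np.median(g);w=np.clip(g-b-.5*(g.max()-b),0,None)
    pk=a[g.argmax()];w[abs(a-pk)>.4]=0
    print(nm,pk,(w*a).sum()/w.sum(),"v",2.3-((w*a).sum()/w.sum()-.125))
E
```

```text
clock: 3.12
eef_pos: [492.8, 87.5, 189.3]
tool_rot: [-3.14, -0.002, 2.693]
force: [-0.3, 0.8, 0.5]
width: 85.1
gripper_force: 0.0
[492.75453382  87.48979961 189.28017686] [-3.13980294e+00 -2.45517447e-03  2.69291939e+00] [-0.27883687  0.47607493  0.06714651  1.97180822 -0.04802959  0.6982335
  0.93988201] 3.125
pointer 1.0400000000000031 1.0477727287199 v 1.3772272712801
tab -0.8799999999999981 -0.8223320008668036 v 3.2473320008668036
```

```bash
python3 -m creep '[{"jaw":1,"xyz":[0,1,40],"angular":[0,0,0]},{"jaw":1,"xyz":[0,1,70],"angular":[0,0,0]},{"jaw":1,"xyz":[0,1,78],"angular":[0,0,0]},{"jaw":-1,"xyz":[0,1,78],"angular":[0,0,0]},{"jaw":-1,"xyz":[0,1,78],"angular":[0,0,0]},{"jaw":-1,"xyz":[0,1,78],"angular":[0,0,0]},{"jaw":-1,"xyz":[0,1,78],"angular":[0,0,0]},{"jaw":-1,"xyz":[0,1,78],"angular":[0,0,0]},{"jaw":-1,"xyz":[0,1,78],"angular":[0,0,0]},{"jaw":-1,"xyz":[0,1,78],"angular":[0,0,0]}]'
```

```text
clock: 4.38
eef_pos: [494.0, 87.9, 114.2]
tool_rot: [-3.141, 0.001, 2.694]
force: [-3.1, -3.8, 10.7]
width: 39.1
gripper_force: 59.1
```

```bash
python3 -m creep '[{"jaw":0.6,"xyz":[0,0,0],"angular":[0,0,0]},{"jaw":0.6,"xyz":[0,0,0],"angular":[0,0,0]},{"jaw":0.6,"xyz":[0,0,4],"angular":[0,0,0]},{"jaw":0.6,"xyz":[0,0,9],"angular":[0,0,0]},{"jaw":0.6,"xyz":[0,0,9],"angular":[0,0,0]}]'
python3 -m creep '[{"jaw":-1,"xyz":[0,0,0],"angular":[0,0,0]},{"jaw":-1,"xyz":[0,0,0],"angular":[0,0,0]},{"jaw":-1,"xyz":[0,0,0],"angular":[0,0,0]},{"jaw":-1,"xyz":[0,0,0],"angular":[0,0,0]},{"jaw":-1,"xyz":[0,0,0],"angular":[0,0,0]},{"jaw":-1,"xyz":[0,0,0],"angular":[0,0,0]}]'
```

```text
clock: 5.0
eef_pos: [493.6, 89.3, 102.6]
tool_rot: [-3.141, -0.001, 2.695]
force: [-0.3, 0.2, 0.4]
width: 68.3
gripper_force: 0.0
clock: 5.75
eef_pos: [493.4, 88.1, 103.7]
tool_rot: [-3.14, -0.001, 2.694]
force: [-1.7, -2.3, 4.9]
width: 41.3
gripper_force: 59.8
```

```bash
python3 -m creep '[{"jaw":-1,"xyz":[0,0,0],"angular":[0,0,0.17]},{"jaw":-1,"xyz":[0,0,0],"angular":[0,0,0.34]},{"jaw":-1,"xyz":[0,0,0],"angular":[0,0,0.51]},{"jaw":-1,"xyz":[0,0,0],"angular":[0,0,0.68]},{"jaw":-1,"xyz":[0,0,0],"angular":[0,0,0.85]},{"jaw":-1,"xyz":[0,0,0],"angular":[0,0,1.02]},{"jaw":-1,"xyz":[0,0,0],"angular":[0,0,1.19]},{"jaw":-1,"xyz":[0,0,0],"angular":[0,0,1.36]},{"jaw":-1,"xyz":[0,0,0],"angular":[0,0,1.53]},{"jaw":-1,"xyz":[0,0,0],"angular":[0,0,1.7]},{"jaw":-1,"xyz":[0,0,0],"angular":[0,0,1.84]},{"jaw":-1,"xyz":[0,0,0],"angular":[0,0,1.84]}]'
python3 -m creep '[{"jaw":0.6,"xyz":[0,0,0],"angular":[0,0,0]},{"jaw":0.6,"xyz":[0,0,0],"angular":[0,0,0]},{"jaw":0.6,"xyz":[0,0,0],"angular":[0,0,0]},{"jaw":0.6,"xyz":[0,0,-50],"angular":[0,0,0]},{"jaw":0.6,"xyz":[0,0,-100],"angular":[0,0,0]},{"jaw":0.6,"xyz":[0,0,-110],"angular":[0,0,0]}]'
```

```text
clock: 7.25
eef_pos: [493.2, 88.0, 103.7]
tool_rot: [3.142, 0.002, 0.852]
force: [-3.7, -3.1, 6.1]
width: 40.8
gripper_force: 60.3
clock: 8.0
eef_pos: [496.0, 89.4, 216.1]
tool_rot: [3.138, -0.005, 0.855]
force: [0.3, -1.0, -1.2]
width: 68.0
gripper_force: 0.0
```

```bash
python3 -m creep '[{"jaw":0.6,"xyz":[-36,40,0],"angular":[0,0,-0.14]},{"jaw":0.6,"xyz":[-72,80,0],"angular":[0,0,-0.14]},{"jaw":0.6,"xyz":[-107.5,120,10],"angular":[0,0,-0.14]},{"jaw":0.6,"xyz":[-107.5,120,30],"angular":[0,0,-0.14]},{"jaw":0.6,"xyz":[-107.5,120,30],"angular":[0,0,-0.14]}]'
python3 - <<'E'
from h import *
p,d=viewer.get_image("top");c=np.array([493.6,88.1])
cv2.imwrite("pics/o2.png",ortho("top",p,75,500,20,320,220,2.5)[:,:,::-1])
s=ctrl.read_state();print(s["eef_pos"],s["tool_rot"])
E
```

```text
clock: 8.62
eef_pos: [512.4, -70.4, 181.5]
tool_rot: [-3.137, 0.002, 0.994]
force: [-0.7, 0.2, 0.0]
width: 68.4
gripper_force: 0.0
[513.19250366 -70.00817743 182.36052722] [-3.13892120e+00  7.53180192e-04  9.94907975e-01]
```

View pics/o2.png

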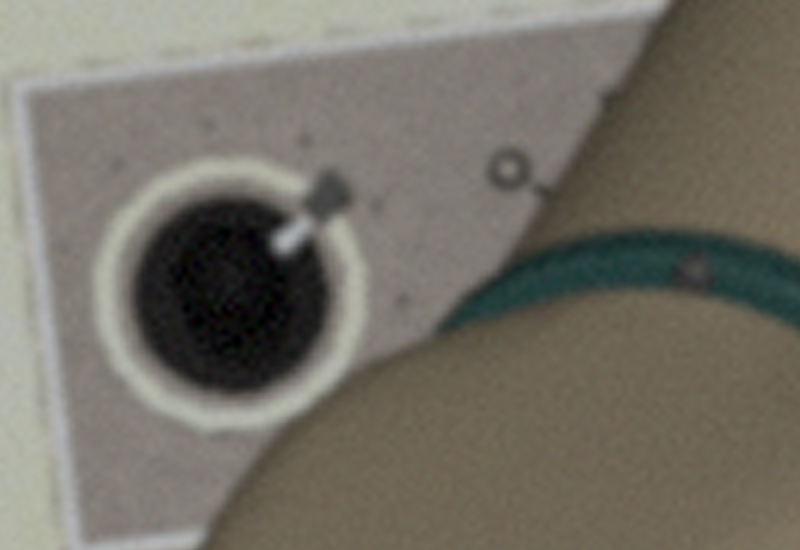

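The pointer, at about (290,240), now points at the tab at about (328,195); I'll refine that once the arm is clear. Next is the selector.

```bash
python3 -m creep '[{"jaw":0.6,"xyz":[0,0,40],"angular":[0,0,0]},{"jaw":0.6,"xyz":[0,0,70],"angular":[0,0,0]},{"jaw":0.4,"xyz":[0,0,81],"angular":[0,0,0]},{"jaw":-1,"xyz":[0,0,81],"angular":[0,0,0]},{"jaw":-1,"xyz":[0,0,81],"angular":[0,0,0]},{"jaw":-1,"xyz":[0,0,81],"angular":[0,0,0]},{"jaw":-1,"xyz":[0,0,81],"angular":[0,0,0]},{"jaw":-1,"xyz":[0,0,81],"angular":[0,0,0]},{"jaw":-1,"xyz":[0,0,81],"angular":[0,0,0]},{"jaw":-1,"xyz":[0,0,81],"angular":[0,0,0]}]'
```

```text
clock: 9.93
eef_pos: [514.1, -70.0, 103.7]
tool_rot: [-3.141, -0.002, 0.995]
force: [-2.2, 1.1, 6.3]
width: 11.8
gripper_force: 58.8
```

```bash
python3 -m creep '[{"jaw":-1,"xyz":[0,0,0],"angular":[0,0,0.17]},{"jaw":-1,"xyz":[0,0,0],"angular":[0,0,0.34]},{"jaw":-1,"xyz":[0,0,0],"angular":[0,0,0.51]},{"jaw":-1,"xyz":[0,0,0],"angular":[0,0,0.68]},{"jaw":-1,"xyz":[0,0,0],"angular":[0,0,0.87]},{"jaw":-1,"xyz":[0,0,0],"angular":[0,0,0.87]},{"jaw":-1,"xyz":[0,0,0],"angular":[0,0,0.87]}]'
python3 -m creep '[{"jaw":0.4,"xyz":[0,0,0],"angular":[0,0,0]},{"jaw":0.4,"xyz":[0,0,0],"angular":[0,0,0]},{"jaw":0.4,"xyz":[0,0,0],"angular":[0,0,0]},{"jaw":0.4,"xyz":[0,0,-50],"angular":[0,0,0]},{"jaw":0.4,"xyz":[0,0,-100],"angular":[0,0,0]},{"jaw":0.4,"xyz":[20,-55,-120],"angular":[0,0,0]},{"jaw":0.4,"xyz":[20,60,-120],"angular":[0,0,0]},{"jaw":0.4,"xyz":[20,120,-120],"angular":[0,0,0]},{"jaw":0.4,"xyz":[20,180,-120],"angular":[0,0,0]},{"jaw":0.4,"xyz":[20,240,-120],"angular":[0,0,0]},{"jaw":0.4,"xyz":[20,240,-120],"angular":[0,0,0]}]'
python3 - <<'E'
from h import *
p,d=viewer.get_image("top");np.savez("top3.npz",p=p,d=d)
cv2.imwrite("pics/o3.png",ortho("top",p,76,500,20,320,220,2.5)[:,:,::-1])
p,d=viewer.get_image("scene");np.savez("scene3.npz",p=p,d=d)
cv2.imwrite("pics/s3.png",ortho("scene",p,78,500,20,320,220,2.5)[:,:,::-1])
E
```

```text
clock: 10.8
eef_pos: [514.4, -70.6, 103.7]
tool_rot: [-3.141, -0.002, 0.125]
force: [-2.0, 0.6, 6.3]
width: 11.8
gripper_force: 59.5
clock: 12.18
eef_pos: [563.2, -309.5, 222.3]
tool_rot: [3.14, 0.0, 0.123]
force: [-0.3, -0.1, 0.2]
width: 60.1
gripper_force: 0.0
```

View pics/o3.png

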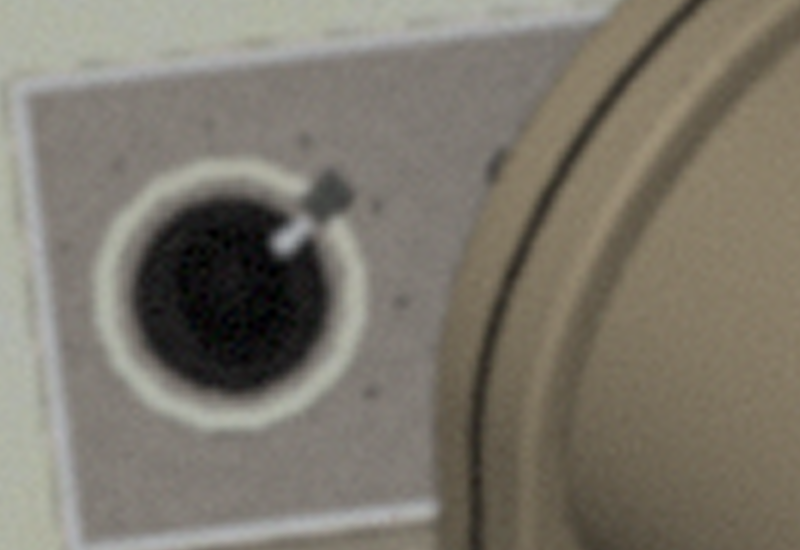

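View pics/s3.png

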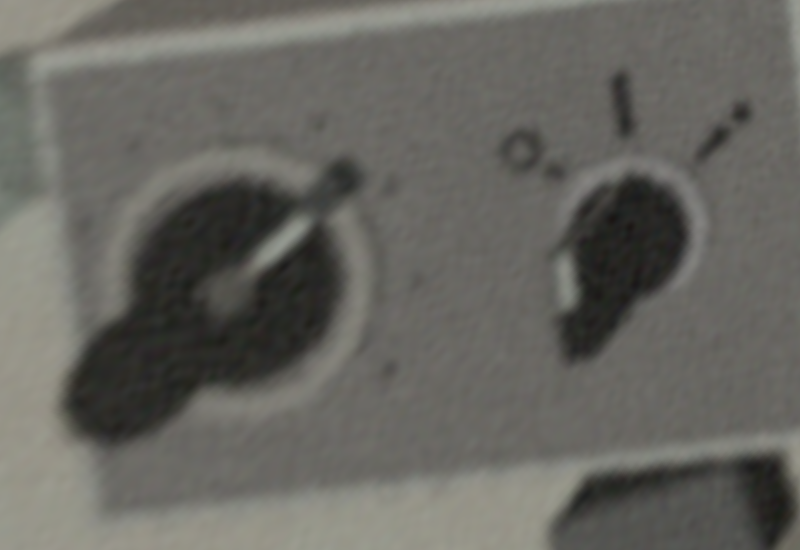

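Scene ortho: the selector line (565,250)-(570,308) is parallel to the long bar mark, so it's in the middle. The pointer (250,268)-(312,215) aims near the tab at (340,178). I'll measure the remaining error.

```bash
python3 - <<'E'
from h import *
for n in("top","scene"):
    p=np.load(n+"3.npz")["p"]; s=4
    for z,nm in((78,"pointer"),(81,"tab")):
        for c in((492.8,88.2),(493.6,88.1),(494.4,88.1)):
            o=cv2.GaussianBlur(cv2.cvtColor(ortho(n,p,z,*c,160,160,s),cv2.COLOR_RGB2GRAY),(0,0),3).astype(np.float32)
            v,u=np.mgrid[:640,:640]; X=80-v/s; Y=80-u/s; R=np.hypot(X,Y); A=np.arctan2(Y,X)
            sec=abs(A+.8)<.5
            if nm=="pointer": k=sec&(R>26)&(R<39); w=np.clip(o-(o[k].min()*.5+o[k].max()*.5),0,None)*k
            else: k=sec&(R>46)&(R<66)&(abs(A+.8)<.3); w=np.clip((np.median(o[k])*.4+o[k].min()*.6)-o,0,None)*k
            x,y=(w*X).sum()/w.sum(),(w*Y).sum()/w.sum()
            d=np.cov(np.stack([X[w>0],Y[w>0]])); e=np.linalg.eigh(d)[1][:,1]
            print(n,nm,c,round(np.arctan2(y,x),3),"r",round(np.hypot(x,y),1),"axis",round(np.arctan(e[1]/e[0]),3))
E
```

```text
top pointer (492.8, 88.2) -0.827 r 32.8 axis -0.806
top pointer (493.6, 88.1) -0.842 r 32.7 axis -0.319
top pointer (494.4, 88.1) -0.856 r 32.6 axis 0.324
top tab (492.8, 88.2) -0.817 r 54.4 axis -0.83
top tab (493.6, 88.1) -0.827 r 53.9 axis -0.823
top tab (494.4, 88.1) -0.838 r 53.5 axis -0.818
scene pointer (492.8, 88.2) -0.794 r 32.3 axis -0.865
scene pointer (493.6, 88.1) -0.81 r 32.3 axis -0.827
scene pointer (494.4, 88.1) -0.828 r 32.2 axis -0.808
scene tab (492.8, 88.2) -0.815 r 53.1 axis -0.69
scene tab (493.6, 88.1) -0.818 r 56.7 axis -0.685
scene tab (494.4, 88.1) -0.824 r 59.5 axis -0.652
```

```bash
python3 -c "
from cell import ctrl
print(ctrl.finish_job())"
```

```text
the job is handed in; nothing more can be done
None
```

I handed the job in at about 12 s of robot time: the lamp selector is in its middle click position, and the brightness pointer is within about 0.02 rad of the raised tab in both cameras. The arm stayed clear of the flask, dish and slide box, though I did not re-measure where they stand afterwards.

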